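Release a board from a sprung glue jig

TASK

The glued board is ready to come out of its jig: swing the sprung steel arm back off the end of the retaining bar and pin it open by dropping the tall stop pin from the rack into the slot beside the arm. Then lift the retaining bar out of its two open brackets, and after it the board, and set both down clear of the jig on the cardboard drying sheet, the bar lying level with its handle up and the board standing on its long edge. Leave the pin holding the arm open, and leave the glue jar, the brush, the offcut and the short pin where they are.

Things in the scene. Friction and masses are not known exactly. Their poses are not given: they have to be found in the camera images.
- jig: Fixed wooden glue jig, dark base 220 x 295 x 18 mm. Origin on the bench under the middle of the board's seat, z up; base spans x -90..130, y -195..100. The board sits along x between two low cleats (tops z = 33, 25 apart); the bar lies along y in two forks. A wooden block (x 35..125, y -190..-60, top z = 100) carries the sprung arm and the slot.
- fork (a point): Middle of the notch floor of the open-topped fork nearest the arm (jig x 0, y -65, z 80); the other fork is at y +65. Forks: 16 thick (y), 44 wide (x), notch 27 wide (x), cheek tops z = 98.
- keeper (a joint): Turn of the sprung arm about its vertical pivot, rad. 0 = at rest along the jig's -x, 4 mm above the bar's -y end, so the bar cannot be lifted. Grows as the nose swings to the jig's -y (counter-clockwise from above); 1.57 = along -y, stop at 1.85. The spring returns it: 0.13 N m at 0 and 0.13 N m more per rad (about 5 N at 65 mm out when open).
- keeper_pivot (a point): On the arm's pivot axis at the arm's mid height (jig x 90, y -85, z 114). Round boss of radius 15 here, screw head up to jig z = 129.
- keeper_nose (a point): Middle of the arm's free end, 110 mm from the pivot. The arm is a flat steel bar 18 wide, 16 tall (jig z = 106..122). Pushing the flank on the board's side opens it.
- slot (a point): Middle of the mouth of the blind slot in the block's top (jig x 73, y -150, z 100), 19 wide (jig x), 32 long (y), 30 deep, 2 mm chamfer. A pin in it is 65 mm out from the pivot and holds the arm at about 1.5 rad, by its -x flank. One-handed: push the arm round with the held pin's shank, tip just above the block, 65 mm from the pivot, until over the slot; then lower it.
- tall_pin: Loose stop pin 105 mm tall, 0.12 kg: steel shank of diameter 16, 60 long, tapered foot; above it a square dark wood head 26 x 26 x 45, faces along its x and y. Origin at the foot's end, z up to the head. Stands in a well of the rack, head underside 75 above the bench. Down in the slot its head underside is 8 above the arm; it leans a few degrees.
- tall_pin_tip (a point): Foot end of the tall pin's shank (the same point as its origin).
- short_pin: Loose pin like the tall one but with a shank of only 42 mm (87 mm tall); stands in the other well of the rack. Not to be used; leave it.
- rack: Fixed wooden rack block 140 x 60 x 50 mm, origin under its centre; two wells at x = -40 and +40, diameter 18, floor at z = 15. Which pin stands in which well varies.
- bar: Loose wooden retaining bar, 22 x 22 mm and 200 long along its y, about 0.15 kg, with a handle block on its top middle 24 (x) x 60 (y) x 36 tall. Origin at the middle of its underside; handle from z = 22 to 58. Starts in the forks with its underside 80 mm above the bench.
- board: Loose laminated board standing on edge: 150 long (x) x 20 thick (y) x 60 high, about 0.13 kg. Origin at the middle of its lower edge. Starts in its seat 18 mm above the bench, under the bar.
- sheet: Fixed cardboard drying sheet 260 (x) x 200 (y) x 4 mm on the bench, origin under its centre.
- glue: White glue jar, diameter 84, 130 tall, origin at the middle of its base; leave it.
- brush: Brush 190 long lying on the bench, origin under its middle; leave it.
- offcut: Wood offcut 110 x 50 x 40 mm, origin under its middle; leave it.
There are look-alikes about, which are no part of the job. Leave any blue or pink look-alike of the board alone.

How it is judged:
By the outcome, as a careful person would: the job done as asked, in the order asked, and still so for the second after the job is handed in, with the robot touching nothing.
It also fails if it takes over 72 s, if anything falls off the work surface, if the arm or the gripper's body presses on something with over 40 N, if the wrist force passes 120 N, or if a joint passes its speed limit or range.

ROBOT

A 6-joint arm with a two-finger parallel gripper is mounted at the origin on the work surface. World frame = base frame: x ahead of the robot, y to its left, z up, the work surface at z = 0. Lengths are in m, angles in rad, forces in N, time in s.
With the tool pointing down it reaches from about 0.25 to 0.775 m from the base axis. Payload 4 kg.
Tool frame: the origin (TCP) lies on the mounting face of the last link; the fingertips stand 199 mm ahead of it and the grasp point (between the pads) lies 180 mm ahead of it; z points along the fingers, y is the direction in which the jaws open and shut (so a half turn about z gives the same grasp; the last joint's range is limited). The gripper opens to 94 mm and grips with 3 to 60 N. Pads are 16 mm wide; open, the fingers measure 119 mm over their backs; the gripper's body (75 mm by 177 mm) begins 78 mm behind the grasp point.
Start: joints at [1.024, 0.087, 1.371, -0, 1.684, -0.103], TCP at [0.236, 0.497, 0.405] pointing down, gripper open.
Joint ranges: [-3.1, 3.1], [-0.76, 2.03], [0.27, 2.55], [-1.08, 4.22], [0.17, 2.65], [-2.57, 2.57]. Speed limits (rad/s): [2.79, 2.79, 3.14, 3.14, 3.14, 3.14].

INTERFACE

Orientations are given as a 3x3 rotation matrix whose columns are the frame's x, y, z axes.
In Python, from station import arm gives the robot as it stands. The module is installed in compiled form; this text tells all that it offers. Calls block until the motion is done:
- arm.goto(position, orientation): joint-space move of the TCP to a pose.
- arm.servo_line(position, ori=None, velocity=0.15, max_force=None): straight line of the TCP; ori=None keeps the orientation; velocity is the mean speed in m/s. With max_force (N) it stops when the force on the tool has changed by that much, and returns True; else False.
- arm.move_joints(angles): joint-space move.
- arm.set_gripper(opening, strength=None): opening from 0.0 (shut) to 1.0 (fully open); strength is the grip in N (None keeps the last); returns when the fingers have stopped.
- arm.dwell(seconds).
- arm.solve_ik(position, orientation): joint angles nearest the present ones, or None.
- arm.sense(): the state.
- arm.get_image(name): name is "scene" or "top" or "wrist"; returns a dict with "img" (420x560x3 uint8, red, green, blue), "depth" (420x560 float32, m along the optical axis (not along the pixel's ray), 0 where there is no reading), "fx", "fy", "cx", "cy" (pixels), "view" (4x4, takes a point from world to camera coordinates); the wrist camera has in their place "T_tool_cam" (4x4, takes a point from camera to tool coordinates, whose origin is the TCP and whose axes are the flange's). Camera axes: x right, y down, z forward; pixel columns grow to the right and rows downward; lengths in m; the calibration is good to about 2 mm. A picture is of the moment at which its call begins: read the wrist's pose just before it.
A pose or a line that the arm cannot do raises arm.MotionError and nothing moves.
- arm.sign_off(): hands the job in, once; it reports no verdict.
Trained networks look in a picture, given as the dict that the camera call returned (one of the last four; its "shot" number tells which), for a name from the list of things; names that differ only in an ending like _2 or _b are one class to them, and where a whole thing is asked for, a point or a joint stands for the part that bears it (a point fixed in the world has none). Each returns a list of dicts, best first, with "p" (0 to 1); they miss things now and then, are a little off and sometimes report something else, mostly with a low value. They report only what shows in the picture. A call takes as long as a camera call. They do not tell look-alikes from the thing itself.
- arm.masks_of(picture, query): "mask" (420x560 bool, what is visible of it) and "uv" ([column, row] in pixels, amid what is visible of it).
- arm.pinpoint(picture, query): "uv" ([column, row] in pixels: a listed point, or the origin of a listed thing).
The state is a dict: "time_s": time; "joint_positions": joint angles; "qvel": joint speeds; "effort": joint torques, N m; "ee_pos": TCP position; "tcp_rot": TCP orientation; "force": force on the tool from outside, world axes, zero at the start; "torque": the same for the moment, N m; "opening": opening from 0.0 (shut) to 1.0 (fully open).
Only numpy, scipy, OpenCV 4.12 (cv2) and the standard library are available. Lean on these libraries where they do the work, as an engineer would, in place of code of your own. Each camera call takes 0.05 s, during which the arm holds its last target. There are 200 camera calls.

## Working session

There is one attempt and no reset: what is moved stays moved. The work goes in short steps, each a Python script; the robot and the scene stay as the last script left them, time stands still between calls to the robot, and variables do not carry over. Pictures are saved under pics/ and viewed, about 8 in all and at most 12, crops included, and the job is handed in when it is done.

```bash
mkdir -p pics
cat > h.py <<'E'
import numpy as np, cv2
from station import arm
def cam2world(p):
    return np.linalg.inv(p["view"])
def cloud(p, T=None):
    T=cam2world(p) if T is None else T
    d=p["depth"]; v,u=np.mgrid[0:d.shape[0],0:d.shape[1]]
    c=np.stack([(u-p["cx"])/p["fx"]*d,(v-p["cy"])/p["fy"]*d,d,np.ones_like(d)],-1)
    w=(c@T.T)[...,:3]; w[d==0]=np.nan
    return w
def ray_z(p,uv,z,T=None):
    T=cam2world(p) if T is None else T
    r=T[:3,:3]@np.array([(uv[0]-p["cx"])/p["fx"],(uv[1]-p["cy"])/p["fy"],1]); o=T[:3,3]
    return o+r*(z-o[2])/r[2]
def save(p,n,s=1,roi=None):
    im=p["img"][...,::-1]
    if roi: im=im[roi[1]:roi[3],roi[0]:roi[2]]
    cv2.imwrite("pics/"+n,cv2.resize(im,None,fx=s,fy=s,interpolation=cv2.INTER_CUBIC))
E
python3 - <<'E'
from h import *
import pickle
t=arm.get_image("top"); s=arm.get_image("scene")
pickle.dump((t,s),open("a.pkl","wb"))
cv2.imwrite("pics/a.png",np.vstack([cv2.resize(t["img"],(400,300)),cv2.resize(s["img"],(400,300))])[...,::-1])
save(t,"top.png",1.4); save(s,"scene.png",1.4)
W=cloud(t)
for q in ["jig","keeper","tall_pin","short_pin","rack","bar","board","sheet","glue","brush","offcut"]:
    for m in arm.masks_of(t,q)[:3]:
        w=W[m["mask"]]; print(q,round(m["p"],2),np.round(m["uv"]),m["mask"].sum(),np.round(np.nanmedian(w,0),3),np.round(np.nanmax(w[:,2]),3))
for q,z in [("jig",0),("fork",.08),("keeper_pivot",.114),("keeper_nose",.114),("slot",.1),("tall_pin",.015),("short_pin",.015),("rack",0),("bar",.08),("board",.018),("sheet",0),("glue",0)]:
    for m in arm.pinpoint(t,q)[:2]: print("PT",q,round(m["p"],2),np.round(m["uv"]),np.round(ray_z(t,m["uv"],z),3))
print(arm.sense()["force"])
E
```

```text
jig 0.76 [289. 212.] 6484 [ 0.524 -0.07   0.019] 0.138
keeper 0.58 [300. 201.] 348 [ 0.553 -0.084  0.121] 0.131
tall_pin 0.48 [413. 213.] 152 [ 0.542 -0.414  0.116] 0.125
tall_pin 0.18 [383. 163.] 768 [ 0.706 -0.347  0.038] 0.045
rack 0.79 [401. 229.] 897 [ 0.501 -0.401  0.048] 0.06
bar 0.87 [258. 217.] 577 [0.5   0.01  0.102] 0.142
bar 0.35 [403. 227.] 998 [ 0.502 -0.402  0.048] 0.102
bar 0.22 [296. 201.] 370 [ 0.546 -0.084  0.121] 0.131
board 0.85 [295. 147.] 540 [ 0.742 -0.073  0.057] 0.065
board 0.66 [419. 292.] 400 [ 0.319 -0.446  0.059] 0.065
board 0.61 [346. 298.] 496 [ 0.292 -0.249  0.059] 0.065
sheet 0.65 [146. 210.] 5441 [0.521 0.363 0.003] 0.012
glue 0.72 [223. 141.] 938 [0.721 0.132 0.124] 0.134
brush 0.61 [168. 299.] 738 [0.265 0.272 0.017] 0.024
brush 0.31 [225. 140.] 928 [0.721 0.133 0.125] 0.134
offcut 0.82 [387. 162.] 725 [ 0.703 -0.347  0.038] 0.045
PT jig 0.6 [263. 222.] [0.505 0.009 0.   ]
PT jig 0.2 [263. 225.] [0.497 0.007 0.   ]
PT keeper_pivot 0.56 [296. 188.] [ 0.586 -0.085  0.114]
PT keeper_nose 0.88 [293. 221.] [ 0.491 -0.079  0.114]
PT slot 0.61 [317. 196.] [ 0.571 -0.145  0.1  ]
PT tall_pin 0.66 [402. 217.] [ 0.539 -0.409  0.015]
PT short_pin 0.52 [403. 241.] [ 0.466 -0.412  0.015]
PT rack 0.69 [402. 230.] [ 0.501 -0.414  0.   ]
PT board 0.89 [348. 295.] [ 0.3   -0.25   0.018]
PT board 0.82 [290. 151.] [ 0.731 -0.062  0.018]
PT sheet 0.8 [146. 208.] [0.531 0.371 0.   ]
PT sheet 0.22 [170. 287.] [0.297 0.272 0.   ]
PT glue 0.73 [227. 151.] [0.729 0.138 0.   ]
[0.72137057 0.32006814 0.33891933]
```

View pics/top.png

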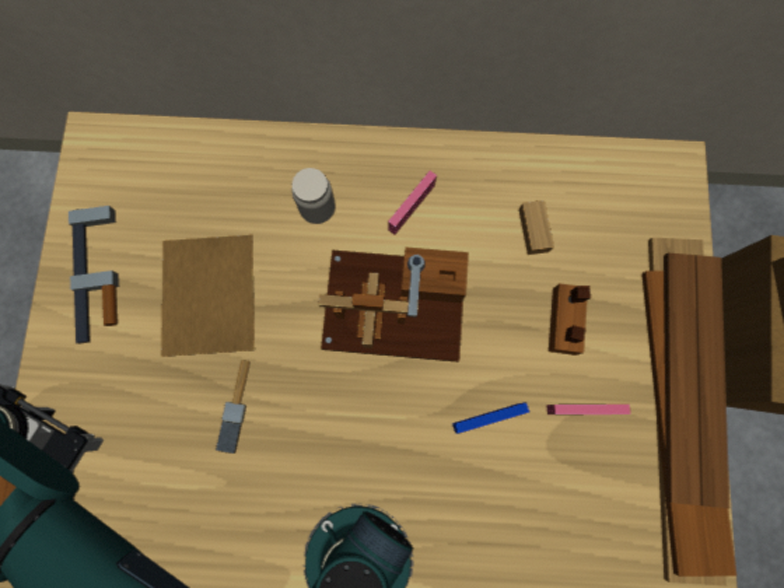

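View pics/scene.png

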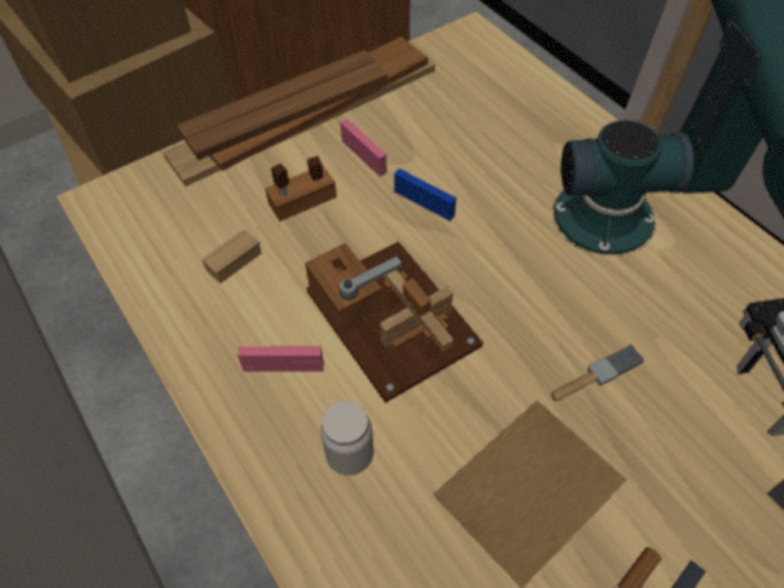

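The picture shows the jig at about (370,300), with the arm pivot at (416,262), nose at (412,315) and slot at (448,273). The rack is at (570,320), the sheet at (208,295) and the glue jar at (312,190). The pink and blue look-alikes lie apart from the jig; the real board is the wooden one under the bar. In the scene view the rear pin (away from the robot) shows more shank, so it should be the tall one. Next I take close wrist views.

```bash
cat >> h.py <<'E'
def R(a):  # tool down, jaw (y) axis along world angle a
    y=np.array([np.cos(a),np.sin(a),0]); z=np.array([0,0,-1.]); return np.stack([np.cross(y,z),y,z],1)
def wrist():
    s=arm.sense(); p=arm.get_image("wrist"); T=np.eye(4); T[:3,:3]=s["tcp_rot"]; T[:3,3]=s["ee_pos"]
    return p,T@p["T_tool_cam"]
E
python3 - <<'E'
from h import *
import pickle
s=arm.sense(); print(np.round(s["tcp_rot"],3).tolist())
out=[]
for n,pos in [("jig",(0.46,-0.06,0.46)),("rack",(0.45,-0.40,0.40))]:
    for a in (np.pi/2,-np.pi/2):
        q=arm.solve_ik(pos,R(a)); print(a,None if q is None else np.round(q,2))
    q=[arm.solve_ik(pos,R(a)) for a in (np.pi/2,-np.pi/2)]
    j=[x for x in q if x is not None]; j=min(j,key=lambda x:abs(x[5]))
    arm.move_joints(j); p,T=wrist(); out.append((p,T)); save(p,"w_%s.png"%n,1.4)
    if n=="jig": print(np.round(p["T_tool_cam"],3))
    for qn,z in ([("jig",0),("fork",.08),("keeper_pivot",.114),("keeper_nose",.114),("slot",.1),("bar",.08),("board",.018)] if n=="jig" else [("tall_pin",.015),("short_pin",.015),("rack",0)]):
        for m in arm.pinpoint(p,qn)[:2]: print("PT",qn,round(m["p"],2),np.round(m["uv"]),np.round(ray_z(p,m["uv"],z,T),4))
pickle.dump(out,open("w.pkl","wb")); print(arm.sense()["time_s"])
E
python3 -c "
import cv2,numpy as np
cv2.imwrite('pics/w.png',np.vstack([cv2.resize(cv2.imread('pics/w_%s.png'%n),(560,420))[:,:] for n in('jig','rack')])[:,:])"
```

```text
[[-0.903, 0.429, 0.0], [0.429, 0.903, 0.0], [-0.0, 0.0, -1.0]]
1.5707963267948966 [-0.25 -0.11  1.46 -0.    1.79 -1.82]
-1.5707963267948966 [-0.25 -0.11  1.46 -0.    1.79  1.32]
[[-0.001 -0.974 -0.228  0.066]
 [ 1.    -0.001 -0.001  0.   ]
 [ 0.001 -0.228  0.974  0.019]
 [ 0.     0.     0.     1.   ]]
PT jig 0.74 [225. 149.] [0.5024 0.0016 0.    ]
PT fork 0.89 [282. 155.] [ 0.5008 -0.0633  0.08  ]
PT keeper_pivot 0.58 [312.  46.] [ 0.5897 -0.0868  0.114 ]
PT keeper_nose 0.78 [301. 180.] [ 0.4811 -0.0796  0.114 ]
PT slot 0.77 [382.  72.] [ 0.5725 -0.1482  0.1   ]
PT board 0.64 [221. 153.] [0.4987 0.0039 0.018 ]
1.5707963267948966 [-0.82  0.2   1.25 -0.    1.69 -2.39]
-1.5707963267948966 [-0.82  0.2   1.25 -0.    1.69  0.75]
PT tall_pin 0.66 [298.  93.] [ 0.5478 -0.4184  0.015 ]
PT rack 0.74 [296. 140.] [ 0.5053 -0.4174  0.    ]
5.3083
```

View pics/w_jig.png

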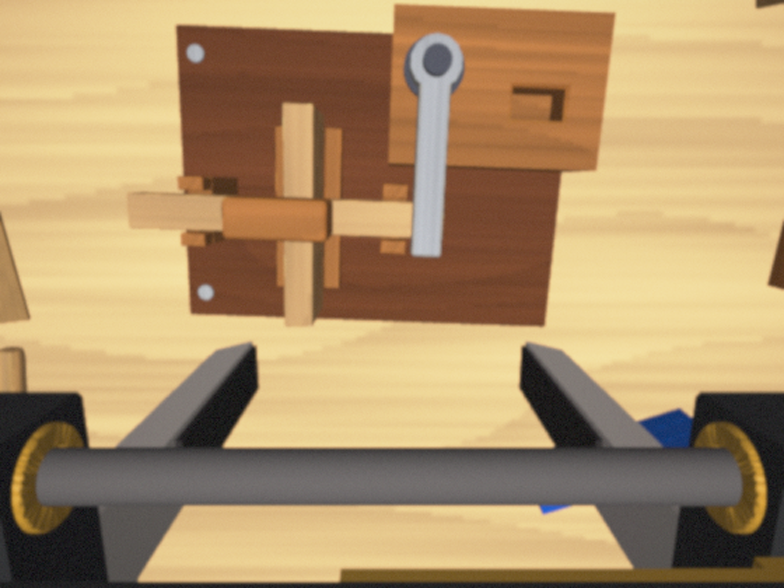

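View pics/w_rack.png

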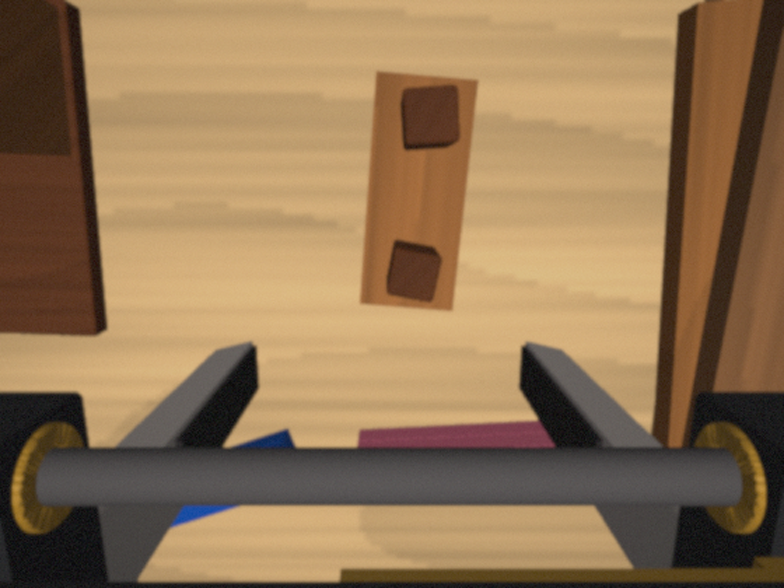

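The jig view shows the pivot at (437,59), the nose at (427,250), the slot at (538,103) and the board running vertically at (303,215). The wooden board under the bar is the one meant. In the rack view one pin head is at (430,117) and looks larger and higher; the other is at (414,271) and looks smaller. I'll confirm heights by depth and fit the jig from its corners.

Run:
```python
from h import *
import pickle
from scipy.optimize import least_squares
(pj,Tj),(pr,Tr)=pickle.load(open("w.pkl","rb"))
def fit(obj,world):
    o=np.array(obj,float);w=np.array(world)[:,:2]
    f=lambda v:((np.stack([np.cos(v[2])*o[:,0]-np.sin(v[2])*o[:,1]+v[0],np.sin(v[2])*o[:,0]+np.cos(v[2])*o[:,1]+v[1]],1)-w)).ravel()
    r=least_squares(f,[.5,0,0]); return r.x,(r.fun.reshape(-1,2)*1000).round(1)
J=[((395,5),(125,-60),.1),((615,13),(125,-190),.1),((597,170),(35,-190),.1),((389,163),(35,-60),.1),((177,25),(130,100),.018),((191,314),(-90,100),.018),((545,326),(-90,-195),.018),((437,59),(90,-85),.129)]
x,e=fit([np.array(j[1])/1000 for j in J],[ray_z(pj,np.array(j[0])/1.4,j[2],Tj) for j in J]); print("jig",x,e.tolist())
K=[((377,71),(70,30)),((478,81),(70,-30)),((452,310),(-70,-30)),((361,302),(-70,30))]
x2,e2=fit([np.array(j[1])/1000 for j in K],[ray_z(pr,np.array(j[0])/1.4,.05,Tr) for j in K]); print("rack",x2,e2.tolist())
W=cloud(pr,Tr); 
hsvm=(W[...,2]>.085)&(np.hypot(W[...,0]-.5,W[...,1]+.41)<.09)
n,l,st,c=cv2.connectedComponentsWithStats(hsvm.astype(np.uint8))
for i in range(1,n):
    if st[i,4]<60: continue
    m=l==i; z=np.nanmedian(W[m][:,2]); top=m&(abs(W[...,2]-z)<.006)
    v,u=np.nonzero(top); P=np.array([ray_z(pr,(a,b),z,Tr)[:2] for a,b in zip(u,v)],np.float32)*1000
    print("pin z",z,"rect",cv2.minAreaRect(P),"px",c[i]*1.4,"mean",P.mean(0))
WJ=cloud(pj,Tj)
for nm,lo,hi,cx in [("handle",.125,.15,(.5,0)),("bar",.09,.11,(.5,0)),("board",.07,.087,(.5,0))]:
    m=(WJ[...,2]>lo)&(WJ[...,2]<hi)&(np.abs(WJ[...,1]-.01)<(.05 if nm!="bar" else .115))&(abs(WJ[...,0]-.5)<(.1 if nm=="board" else .03))
    P=(WJ[m][:,:2]*1000).astype(np.float32); print(nm,m.sum(),np.nanmedian(WJ[m],0),cv2.minAreaRect(P))
t,s=pickle.load(open("a.pkl","rb"))
Wt=cloud(t); hs=cv2.cvtColor(t["img"],cv2.COLOR_RGB2HSV)
C=[((163,241),(130,100)),((253,235),(130,-100)),((255,353),(-130,-100)),((162,356),(-130,100))]
x3,e3=fit([np.array(j[1])/1000 for j in C],[ray_z(t,np.array(j[0])/1.4,.004) for j in C]); print("sheet",x3,e3.tolist())
```

```text
jig [ 0.50274732  0.00157969 -0.03500089] [[0.5, 0.2], [0.2, -0.4], [-0.2, 0.3], [0.2, -0.1], [0.6, 1.1], [-0.6, 0.5], [-0.8, -0.8], [-0.1, -0.7]]
rack [ 0.50598957 -0.41632611 -0.08213506] [[0.1, 0.1], [0.6, -0.4], [-0.2, -0.3], [-0.6, 0.6]]
pin z 0.12073891324026037 rect ((545.8248901367188, -418.7701110839844), (26.031354904174805, 25.9216365814209), 3.8462963104248047) px [429.71558589 115.89101251] mean [ 545.9982 -418.7372]
pin z 0.10273906024463178 rect ((467.005859375, -412.3701477050781), (25.905099868774414, 26.206436157226562), 78.82892608642578) px [413.2400319  272.27208931] mean [ 467.1419  -412.35013]
pin z 0.31617696848592763 rect ((473.57110595703125, -399.3353576660156), (27.77790641784668, 109.34413146972656), 0.02938450500369072) px [396.2119616  483.07182148] mean [ 475.75446 -398.65485]
handle 2315 [0.50403477 0.00512676 0.13873342] ((503.602783203125, 6.175792694091797), (60.51274871826172, 24.113969802856445), 87.90697479248047)
bar 3972 [0.50482755 0.05099288 0.10267516] ((503.517333984375, 6.224037170410156), (200.09442138671875, 43.9489860534668), 88.01439666748047)
board 2931 [0.51917136 0.00207757 0.07886931] ((499.487548828125, 2.3549652099609375), (126.42292785644531, 109.40181732177734), 37.662174224853516)
sheet [0.52159316 0.36001735 0.11604632] [[0.2, -1.5], [-1.0, -0.6], [3.6, 0.7], [-2.8, 1.4]]
```

The rear pin's head top is at z 0.1207, so it is the tall one; the other is at 0.1027, the short one. Both match the given sizes, and the jig and rack fits agree to about 1 mm. Next: take the tall pin and push the arm round.

```bash
cat >> h.py <<'E'
JX,JY,JA=0.50275,0.0016,-0.035
def jig(x,y,z):
    c,s=np.cos(JA),np.sin(JA); x,y=x/1000,y/1000
    return np.array([JX+c*x-s*y,JY+s*x+c*y,z/1000])
def pinpos(x,y,tip): return jig(x,y,tip)+[0,0,.265]
E
python3 - <<'E'
from h import *
a=np.radians(-86.15)
P=np.array([.546,-.4190,.280])
arm.set_gripper(.6,40)
arm.goto(P+[0,0,.075],R(a))
print(arm.servo_line(P,velocity=.12,max_force=15))
arm.set_gripper(0,40); s=arm.sense(); print("open",s["opening"],s["force"])
arm.servo_line(P+[0,0,.145],velocity=.15)
s=arm.sense(); print("lift",s["opening"],s["force"],s["time_s"])
p,T=wrist(); save(p,"held.png")
arm.servo_line(pinpos(25,-50,160),R(-np.pi/2+JA),velocity=.2)
print(arm.servo_line(pinpos(25,-50,103.5),velocity=.12,max_force=10))
for k,th in enumerate(np.linspace(0,1.6,9)):
    ca,sa=np.cos(th),np.sin(th)
    x=90-65*ca-17*sa; y=-85-65*sa+17*ca
    if th==1.6: x,y=73.7,-150
    print(arm.servo_line(pinpos(x,y,103.5),R(-np.pi/2+JA+min(th,1.5708)),velocity=.045,max_force=30),end=" ")
s=arm.sense(); print(s["force"],s["torque"],s["opening"],s["time_s"],s["ee_pos"]-pinpos(73.7,-150,103.5))
p,T=wrist(); save(p,"over.png",1.4); t=arm.get_image("top"); save(t,"over_top.png",5,(240,150,360,270))
E
```

```text
False
open 0.27106746684789945 [-0.31492061 -0.40361376  0.62681363]
lift 0.2701711555684674 [ 0.34626498  0.28690235 -1.41269603] 9.0417
False
False False False False False False False False False [-4.8103993  2.3874655 -1.2102014] [0.60801164 1.15682294 0.0701937 ] 0.2742607449081586 15.825 [-4.29794760e-04 -8.70592635e-06 -2.95954380e-04]
```

View pics/over.png

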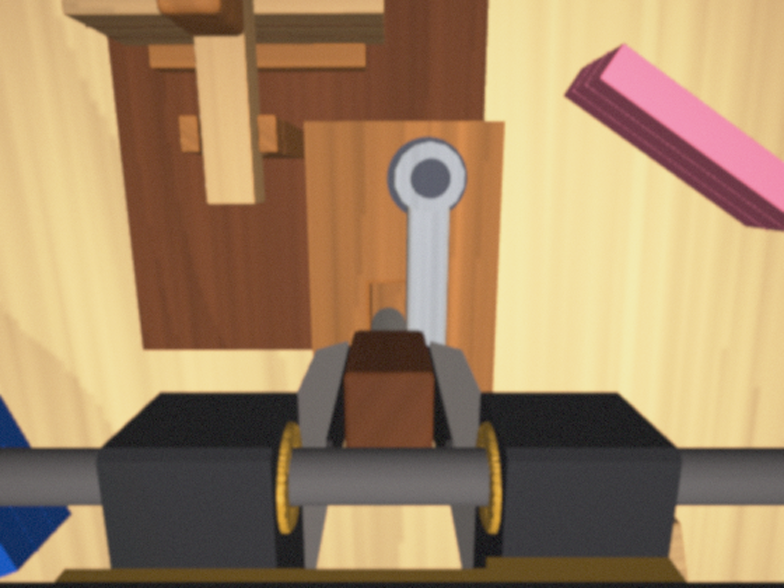

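The arm (430,180→425,340) is swung open, and the pin tip at (388,318) is centred over the slot (372–405). Now I lower it.

Run:
```python
from h import *
hit=arm.servo_line(pinpos(73.5,-150,71),velocity=.04,max_force=12)
s=arm.sense(); tip=s["ee_pos"][2]-.265; print(hit,tip,s["force"],s["opening"])
for dx in (1.2,-1.2,2.4,-2.4):
    if tip<.075: break
    arm.servo_line(pinpos(73.5+dx,-150,102),velocity=.04)
    hit=arm.servo_line(pinpos(73.5+dx,-150,71),velocity=.04,max_force=12)
    s=arm.sense(); tip=s["ee_pos"][2]-.265; print(dx,hit,tip,s["force"])
if tip<.078:
    arm.set_gripper(.45)
    arm.servo_line(arm.sense()["ee_pos"]+[0,0,.13],velocity=.15)
    arm.goto(jig(-45,-110,440),R(-np.pi/2+JA))
    p,T=wrist(); save(p,"pinned.png",1.4)
    W=cloud(p,T); hd=(W[...,2]>.155)&(W[...,2]<.2); print("head",hd.sum(),np.nanmedian(W[hd],0),"slot",jig(73,-150,175))
    h=(W[...,2]>.132)&(W[...,2]<.147)&(np.abs(W[...,0]-.503)<.03)&(np.abs(W[...,1])<.06)
    print("handle",cv2.minAreaRect((W[h][:,:2]*1000).astype(np.float32)))
    for m in arm.pinpoint(p,"keeper_nose")[:1]: print("nose",m["p"],ray_z(p,m["uv"],.114,T),"exp",jig(90-110*np.cos(1.5),-85-110*np.sin(1.5),114))
print(arm.sense()["time_s"])
```

```text
False 0.07044934433253802 [-5.53915031 -0.85506565  0.63646992] 0.2767472278608574
head 2234 [ 0.56678066 -0.15012688  0.17569211] slot [ 0.57045636 -0.15086261  0.175     ]
handle ((503.8160095214844, 5.780542373657227), (60.351402282714844, 23.87256622314453), 87.75952911376953)
nose 0.91 [ 0.5854266 -0.196045   0.114    ] exp [ 0.57810459 -0.19588227  0.114     ]
19.8917
```

View pics/pinned.png

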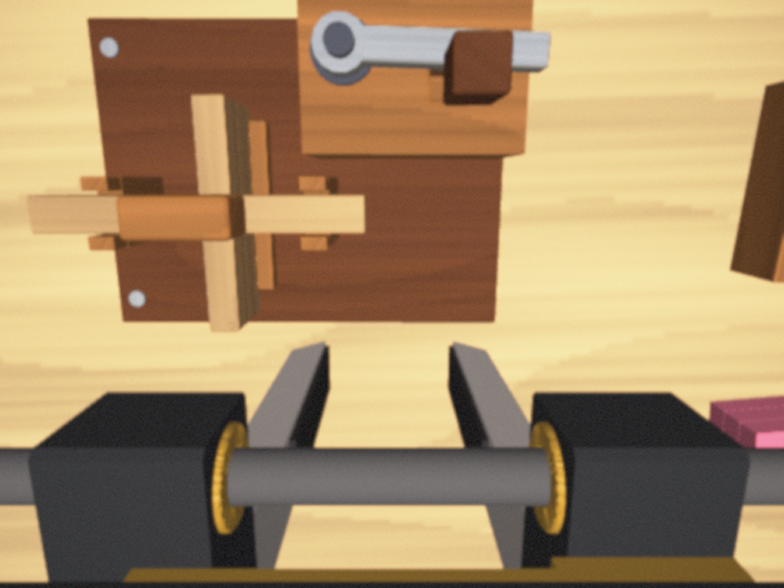

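The pin stands in the slot holding the arm open at (480,70), leaning slightly toward -x, and the bar end is free. Now the bar, by its handle. In the same step I fit the sheet and check heights near it.

Run:
```python
from h import *
import pickle
t,_=pickle.load(open("a.pkl","rb"))
W=cloud(t); t2=arm.get_image("top"); m=arm.masks_of(t2,"sheet")[0]["mask"]; W=cloud(t2)
c=np.array([ray_z(t2,(u,v),.004)[:2] for v,u in zip(*np.nonzero(cv2.morphologyEx(m.astype(np.uint8),cv2.MORPH_OPEN,np.ones((5,5)))))],np.float32)
print("sheet",cv2.minAreaRect(c*1000))
near=(W[...,0]>.38)&(W[...,0]<.66)&(W[...,1]>.2)&(W[...,1]<.56); print("max z near sheet",np.nanmax(W[near][:,2]))
far=(W[...,0]>.38)&(W[...,0]<.7)&(W[...,1]>.45)&(W[...,1]<.7)&(W[...,2]>.03); print("clamp",np.nanmin(W[far][:,1]) if far.any() else None,np.nanmax(W[far][:,2]) if far.any() else None)
a=np.radians(-2.1); P=np.array([.5038,.0058,.306])
arm.set_gripper(.6)
arm.goto(P+[0,0,.08],R(a))
print(arm.servo_line(P,velocity=.12,max_force=12))
arm.set_gripper(0,40); print(arm.sense()["opening"],arm.sense()["force"])
print(arm.servo_line(P+[0,0,.10],velocity=.1,max_force=25))
s=arm.sense(); print(s["opening"],s["force"],s["time_s"])
t=arm.get_image("top"); save(t,"lift_top.png",5,(200,150,340,270))
p,T=wrist(); save(p,"lift_w.png",1)
```

```text
sheet ((524.3661499023438, 361.54840087890625), (260.6769714355469, 202.15228271484375), 6.763827800750732)
max z near sheet 0.037161972632375306
clamp 0.5485366374394812 0.041334761579320034
False
0.25118062544731423 [-0.8481837   0.14345164  1.13854539]
False
0.25293906753030315 [-0.63519522 -0.06343324 -0.66438718] 24.2167
```

View pics/lift_w.png

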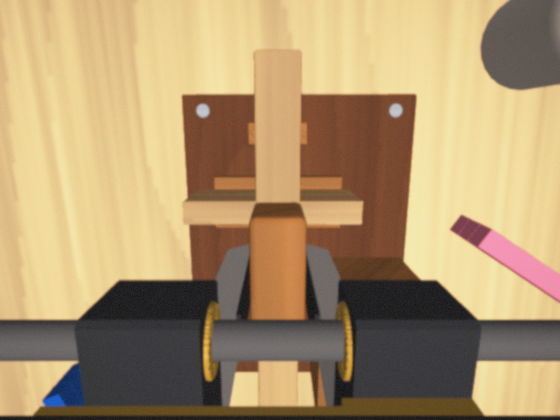

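The bar is held level and lifted clear of the forks, with the board still in its seat. Next I set the bar on the sheet, then measure the board.

```bash
cat >> h.py <<'E'
SB=np.radians(6.76)
def sheet(x,y,z): 
    c,s=np.cos(SB),np.sin(SB); x,y=x/1000,y/1000
    return np.array([.5240+c*x-s*y,.3615+s*x+c*y,z])
E
python3 - <<'E'
from h import *
A=R(np.pi/2+SB)
arm.goto(sheet(0,48,.33),A)
hit=arm.servo_line(sheet(0,48,.2295),velocity=.08,max_force=6); s=arm.sense(); print(hit,s["ee_pos"],s["force"])
arm.set_gripper(.5); arm.servo_line(s["ee_pos"]+[0,0,.12],velocity=.2)
arm.goto(jig(-50,0,400),R(np.pi/2+JA))
p,T=wrist(); save(p,"board.png",1.4)
W=cloud(p,T); h=(W[...,2]>.068)&(W[...,2]<.088)&(abs(W[...,0]-.5)<.1)&(abs(W[...,1])<.04)
n,l,st,c=cv2.connectedComponentsWithStats(h.astype(np.uint8)); i=1+np.argmax(st[1:,4]); h=l==i
P=np.array([ray_z(p,(u,v),.078,T)[:2] for v,u in zip(*np.nonzero(h))],np.float32)
print("board",np.nanmedian(W[h],0),cv2.minAreaRect(P*1000),"exp",jig(0,0,0),np.degrees(JA)); print(arm.sense()["time_s"])
t=arm.get_image("top"); save(t,"bar_top.png",3,(80,120,340,290))
E
```

```text
False [0.51843991 0.40926591 0.23025462] [-0.84475227  0.15806156  1.66853951]
board [0.48259084 0.00307728 0.07889465] ((486.5488586425781, 2.9819746017456055), (19.990131378173828, 128.50930786132812), 88.00900268554688) exp [0.50275 0.0016  0.     ] -2.0053522829578814
30.1417
```

View pics/bar_top.png

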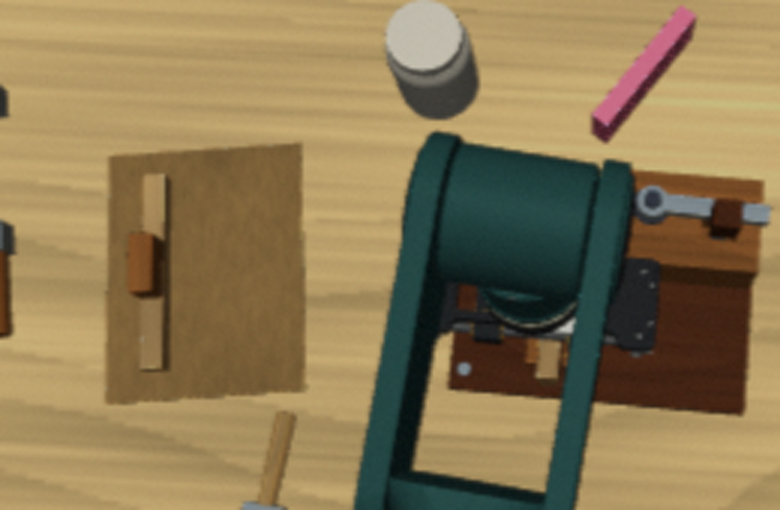

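The bar lies flat on the sheet at (152,270) with its handle up, and the pin still holds the arm open at (725,215). The board's axis agrees with the seat (y ≈ 0.0025, 88°). Now I move the board.

Run:
```python
from h import *
A=R(np.pi/2+SB); P=np.array([.499,.0024,.242])
arm.goto(P+[0,0,.08],R(np.pi/2+JA))
print(arm.servo_line(P,velocity=.12,max_force=12))
arm.set_gripper(0,40); print(arm.sense()["opening"],arm.sense()["force"])
print(arm.servo_line(P+[0,0,.15],velocity=.12,max_force=25)); s=arm.sense(); print(s["opening"],s["force"])
arm.goto(sheet(0,-42,.32),A)
hit=arm.servo_line(sheet(0,-42,.2275),velocity=.08,max_force=6); s=arm.sense(); print(hit,s["ee_pos"],s["force"])
arm.dwell(.3); arm.set_gripper(.45); arm.servo_line(s["ee_pos"]+[0,0,.15],velocity=.15)
arm.goto((.33,.05,.45),R(np.pi/2))
t=arm.get_image("top"); s2=arm.get_image("scene"); save(t,"end_top.png",2,(80,90,480,370)); save(s2,"end_scene.png",1.4)
W=cloud(t)
for lo,hi,n in[(.055,.08,"tops")]:
    m=(W[...,2]>lo)&(W[...,2]<hi)&(W[...,0]>.4)&(W[...,0]<.66)&(W[...,1]>.25)&(W[...,1]<.47)
    k,l,st,c=cv2.connectedComponentsWithStats(m.astype(np.uint8))
    for i in range(1,k):
        if st[i,4]>15: print(st[i,4],np.nanmedian(W[l==i],0),cv2.minAreaRect((W[l==i][:,:2]*1000).astype(np.float32)))
print(arm.sense()["time_s"])
```

```text
False
0.21244296989538594 [-0.25052493  0.55486247  1.94276869]
False
0.21040430307856495 [-0.20089824 -0.20828463 -1.96928293]
True [0.52855688 0.31974533 0.22838877] [-0.3856236  -1.23832348  4.3948917 ]
372 [0.52533131 0.31720087 0.0626484 ] ((527.4603271484375, 317.76678466796875), (150.50486755371094, 20.335416793823242), 6.908377647399902)
160 [0.51787223 0.40671954 0.06030219] ((517.9522705078125, 407.1772766113281), (59.90193176269531, 24.15110206604004), 6.676811695098877)
39.1333
```

View pics/end_top.png

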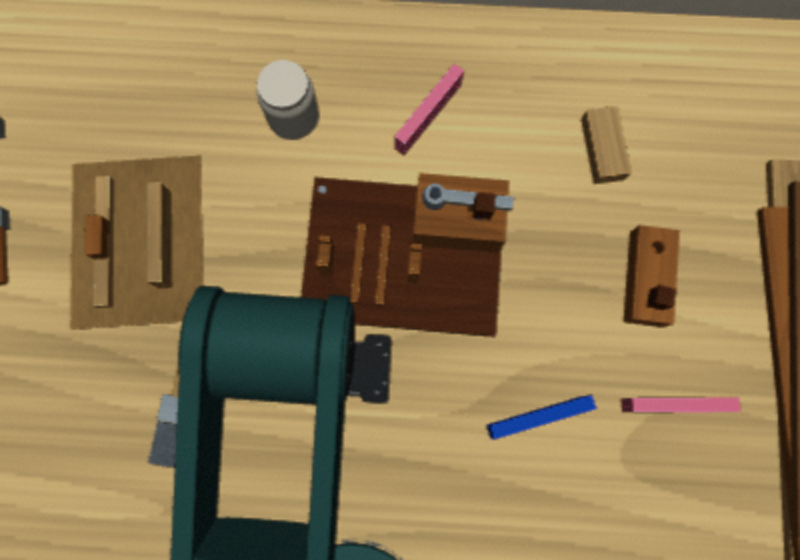

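View pics/end_scene.png

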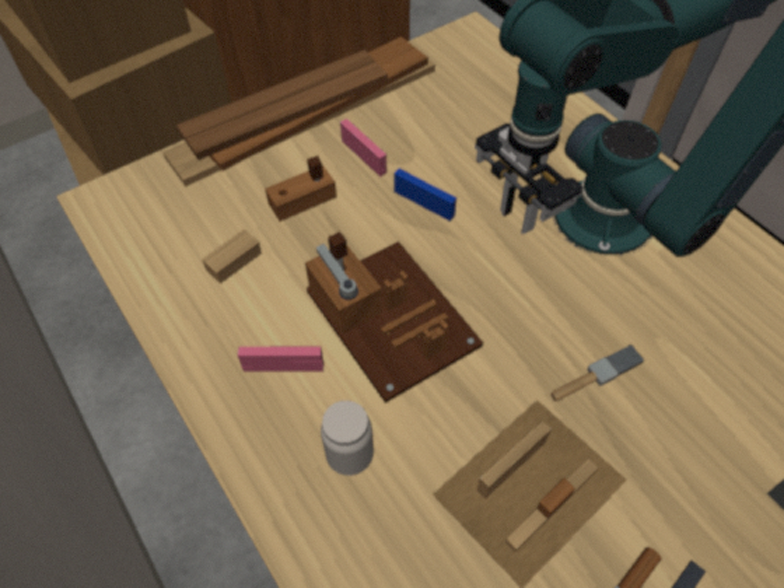

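The pictures show the bar level with its handle up at (95,240) and the board standing on edge at (157,232), both fully on the sheet. The pin holds the arm open at (485,203), and the other things are unmoved. Handing in.

```bash
python3 -c "
from station import arm
arm.sign_off()"
```

```text
the job is handed in; nothing more can be done
```

The job is done as asked and handed in, with the robot's clock at about 39 s of the 72 s allowed.

- **Arm and pin:** I took the tall pin from the rack, having confirmed its head top at z = 0.121 against 0.103 for the short one. I swung the sprung arm back with its shank and dropped it into the slot. It went in on the first try, to full depth.
- **Bar and board:** I lifted the bar out by its handle and set it on the drying sheet, then did the same with the board.

**Last checks, from the top and scene cameras:**
- **Bar:** it lies level with its handle up. The handle top is at z ≈ 0.060, against 0.062 expected.
- **Board:** it stands on its long edge. Its top face measures 150 x 20 mm at z ≈ 0.063, against 0.064 expected.
- **Position:** both lie fully on the sheet, clear of the jig and of each other.
- **Pin:** it still holds the arm open and leans slightly, as the task text said it would.
- **Things to leave:** the jar, brush, offcut, short pin and look-alikes appear unmoved. The robot arm hid part of the brush in the top view, but the scene view shows it in place.

**Disagreements:**
- The network's point for the arm's nose was about 7 mm off the position for 1.5 rad, but the pictures clearly show the arm held open.
- The wrist view before the board grasp showed only 128 of the board's 150 mm, so I set the grasp from the seat's position.

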